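# Roll the brass lens ring loose, counting the turns

### The arm

A 7-joint arm with a two-finger parallel gripper is mounted at the origin on the work surface. World frame = base frame: x ahead of the robot, y to its left, z up, the work surface at z = 0. Lengths are in m, angles in rad, forces in N, time in s.
With the tool pointing down it reaches from about 0.425 to 0.925 m from the base axis. Payload 6.8 kg.
Tool frame: the origin (TCP) lies on the front face of the gripper's body, between the roots of the fingers; the fingertips stand 73 mm ahead of it and the grasp point (between the pads) lies 54 mm ahead of it (env.nose_length is the distance from the TCP to the fingertips, in m); z points along the fingers, y is the line along which they close (so a half turn about z gives the same grasp; the last joint's range is limited). The gripper opens to 85 mm and grips with 20 to 120 N. Pads are 22 mm wide; open, the fingers measure 114 mm over their backs; the gripper's body (76 mm by 85 mm) begins 54 mm behind the grasp point. The pads swing forward as they close: fully open they stand 13 mm farther back than shut.
Start: joints at [1.047, 0.477, 0.022, 1.555, -0.011, 1.109, -0.083], TCP at [0.273, -0.617, 0.304] pointing down, gripper open.
Joint ranges: [-2.96, 2.96], [-0.34, 2.1], [-1.41, 1.46], [0.24, 2.44], [-1.37, 4.51], [0.17, 1.92], [-2.96, 2.96]. Speed limits (rad/s): [2.39, 2.39, 3.14, 3.14, 3.14, 3.14, 3.14].

### API

Orientations are given as a unit quaternion [w, x, y, z].
In Python, from cell import env, kin, camera, calibration, job gives the robot as it stands. The module is installed in compiled form; this text tells all that it offers. Calls block until the motion is done:
- env.reach(position, orientation): joint-space move of the TCP to a pose.
- env.movel(position, velocity=0.15, rot=None, stop_force=None): straight line of the TCP; rot=None keeps the orientation; velocity is the mean speed in m/s. With stop_force (N) it stops when the force on the tool has changed by that much, and returns True; else False.
- env.goto_joints(angles): joint-space move.
- env.grip(opening, f_grip=None): finger opening in m; f_grip is the grip in N (None keeps the last); returns when the fingers have stopped.
- env.dwell(seconds).
- kin.inverse_kinematics(position, orientation): joint angles nearest the present ones, or None.
- env.get_state(): the state.
- camera(name): name is "side" or "top"; returns (picture, depth): 400x640x3 uint8, blue, green, red; 400x640 float32, m along the optical axis (not along the pixel's ray), 0 where there is no reading.
- calibration(name): a dict with "fx", "fy", "cx", "cy" (pixels), "k1" (the pictures are not rectified: a ray, as slopes to the right and down, at radius r is drawn at 1 + k1 r^2 times it, then the intrinsics apply), "rvec" (rotation vector, rad) and "tvec" (3), from world to camera coordinates, as OpenCV has them. Camera axes: x right, y down, z forward; pixel columns grow to the right and rows downward; lengths in m; the calibration is good to about 2 mm. A picture is of the moment at which its call begins. calibration takes no time and is no camera call.
A pose or a line that the arm cannot do raises env.PlanningError and nothing moves.
- job.job_done(): hands the job in; it is judged then, once.
The state is a dict: "time": time; "qpos": joint angles; "joint_velocities": joint speeds; "joint_torque": joint torques, N m; "tcp_pos": TCP position; "orientation": TCP orientation; "force": force on the tool from outside, world axes, zero at the start; "torque": the same for the moment, N m; "opening": finger opening in m; "gripper_force": force on a finger pad.
Only numpy, scipy, OpenCV 4.12 (cv2) and the standard library are available. Lean on these libraries where they do the work, as an engineer would, in place of code of your own. Each camera call takes 0.05 s, during which the arm holds its last target. There are 200 camera calls.

### The job

Loosen the knurled brass lens-retaining ring by rolling a fingertip along its rim, anticlockwise seen from above (it is too wide to grip): let its red mark go past the white index line once, carry on through one more full turn, and leave the mark standing at the index line when it gets there the second time. Do not touch either glass lens, leave the black ring as it is, and do not lift or shift anything else on the bench.

Things in the scene. Friction and masses are not known exactly. Their poses are not given: they have to be found in the camera images.
- brass_axis (a point): On the vertical turning axis of the brass ring, level with its top face, 74 mm above the bench. The ring is 94 mm across over its 24 coarse knurl ridges (each 4.5 mm wide, 2.5 mm proud of an 89 mm core); the rim reaches from 55 to 74 mm above the bench. It needs about 1.5 N along the rim to turn, stays where it is left and does not rise.
- brass_stand: Fixed stand of the brass ring; origin under its middle, on the ring's axis. Round grey foot 124 mm across, 12 mm thick; on it a white column 72 mm across up to the ring, so a fingertip can pass all round the rim. In the ring's middle a fixed black lens cell 62 mm across stands 2 mm higher than the ring and carries the lens. The white index lies to its -x.
- brass_ring (a joint): Turn of the brass ring on its stand, rad; grows when the ring turns anticlockwise seen from above (loosening), counted on over several turns. Its red mark stands at the white index line at 0, 6.283 and 12.566; it starts between 0.6 and 4.5, so the index is first reached at 6.283 and for the second time at 12.566. Stops at 0 and 19.
- brass_mark (a point): Red mark of the brass ring: a red radial bar 14 x 9 mm on the ring's top face with the ridge beside it red; the point lies 40 mm from the axis, on the ring's top face, and turns with the ring
- brass_index (a point): White index line, 9 x 7 mm, on the top of the fixed black lens cell of the brass ring, 28 mm from the axis, 76 mm above the bench; it stays put. A second white bar lies in the same direction on the stand's foot.
- brass_lens: Glass lens in the middle of the brass ring, 44 mm across, a dome from 76 to 81 mm above the bench; origin at the centre of its underside. Not to be touched.
- black_axis (a point): On the axis of the other ring, level with its top face 74 mm above the bench: a second stand of the same shape and sizes whose ring is black with a yellow mark
- black_mark (a point): Yellow mark of the black ring, 40 mm from its axis, on its top face 74 mm above the bench; turns with that ring
- black_lens: Glass lens in the middle of the black ring, same sizes; origin at the centre of its underside. Not to be touched.
- dropper: Bystander: amber dropper bottle, dark cap, 34 mm across, 75 mm tall; origin under its middle.
- cap: Bystander: black lens cap lying flat, 38 mm across, 13 mm high; origin under its middle.
- eyepiece: Bystander: black eyepiece, 34 mm across, 52 mm tall; origin under its middle.
- slidebox: Bystander: blue slide box with white lid, 82 x 102 x 33 mm; origin under its middle.
- dish: Bystander: clear covered dish, 90 mm across, 14 mm high; origin under its middle.
- driver: Bystander: screwdriver lying on the bench, 150 mm long; lies along its x axis; origin under its middle.
- objective: Bystander: steel microscope objective with a yellow band, 25 mm across, 42 mm tall; origin under its middle.
Mind the look-alikes: they are no part of the job. Leave any green or pink look-alike of the brass_stand alone.

How it is judged:
On the way, in this order (a step that is already met when the one before it is completed fails the run):
1. the red mark has gone past the index line for the first time (value of joint brass_ring above 6.6 rad).
2. the ring is well into the next turn (value of joint brass_ring above 9.4 rad).
At the end, for the whole second after the job is handed in: The red mark stands within 0.3 rad (17 degrees, 12 mm along the ring) of the white index line on its second arrival (ring joint 12.27 to 12.87 rad), the ring is at rest, the black ring's mark is within 8 mm and every bystander within 15 mm of its starting place (value of joint brass_ring between 12.266 and 12.866 rad and velocity of joint brass_ring between -0.05 and 0.05 rad/s and distance of black_mark from where it was at the start of the episode below 0.008 m and distance of each of dropper, cap, eyepiece, slidebox, dish, driver, objective from where it was at the start of the episode below 0.015 m); the robot touches nothing.
It fails at once if a glass lens is touched (contact force between any of the fingers, the arm and brass_lens above 0.5 N or contact force between any of the fingers, the arm and black_lens above 0.5 N).
It fails at once if the black ring is turned (its mark moves over 8 mm) (distance of black_mark from where it was at the start of the episode above 0.008 m).
It fails at once if something else on the bench is lifted or shifted by over 15 mm (distance of any of dropper, cap, eyepiece, slidebox, dish, driver, objective from where it was at the start of the episode above 0.015 m).
It fails at once if the ring is run a quarter turn past the second arrival (value of joint brass_ring above 14.136 rad).
It also fails if it takes over 56 s, if anything falls off the work surface, if the arm or the gripper's body presses on something with over 40 N, if the wrist force passes 120 N, or if a joint passes its speed limit or range.

## Working session

There is one attempt and no reset: what is moved stays moved. The work goes in short steps, each a Python script; the robot and the scene stay as the last script left them, time stands still between calls to the robot, and variables do not carry over. Pictures are saved under pics/ and viewed, at most 10 in all, crops included, and the job is handed in when it is done.

```bash
mkdir -p pics
cat > h.py <<'E'
import numpy as np, cv2
from cell import env, kin, camera, calibration, job
def world(name,u,v,z):
    """pixel -> world point on plane z"""
    c=calibration(name); R=cv2.Rodrigues(np.array(c["rvec"],float))[0]; t=np.array(c["tvec"],float).ravel()
    d=np.array([(u-c["cx"])/c["fx"],(v-c["cy"])/c["fy"]]); s=d.copy()
    for _ in range(20): s=d/(1+c["k1"]*(s@s))
    r=R.T@np.array([s[0],s[1],1]); o=-R.T@t
    return o+r*(z-o[2])/r[2]
E
python3 - <<'E'
from h import *
for n in ("top","side"):
    p,d=camera(n); cv2.imwrite(f"pics/{n}0.png",p); np.save(f"pics/{n}0d.npy",d)
    print(calibration(n))
s=env.get_state(); print(s["time"],s["tcp_pos"],s["orientation"],s["opening"],env.nose_length)
E
```

```text
{'fx': 383.5299808637871, 'fy': 383.5299808637871, 'cx': 318.81339592461853, 'cy': 192.30977368839675, 'k1': -0.01111095046314644, 'rvec': array([ 2.18313362, -2.19378913,  0.08743618]), 'tvec': array([0.04331807, 0.60012387, 1.09078531])}
{'fx': 364.13108323495885, 'fy': 364.13108323495885, 'cx': 323.5676319356472, 'cy': 197.02041428973052, 'k1': 0.019602150015406897, 'rvec': array([ 2.0729894 , -0.67773365,  0.34799942]), 'tvec': array([-0.43075087,  0.26053293,  0.67047222])}
0.1 [ 0.27249521 -0.61711547  0.30305523] [-7.67456783e-04  9.78466148e-01  2.06405820e-01 -2.13502745e-04] 0.08498953637709296 0.0726
```

View pics/top0.png

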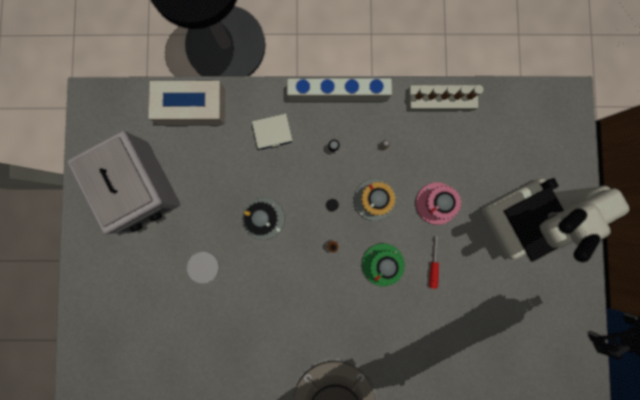

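View pics/side0.png

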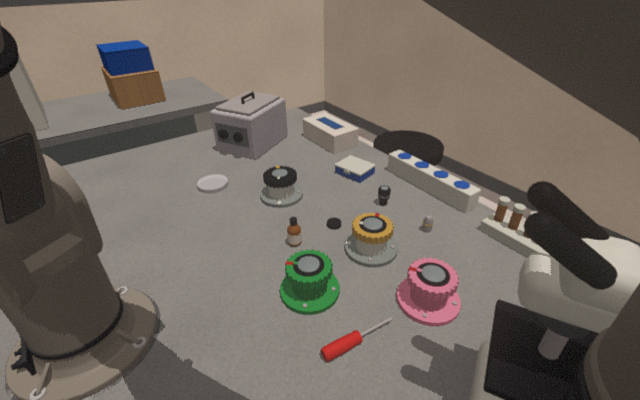

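The top view shows the brass ring at about (378,199), pink at (439,203), green at (384,265) and black at (262,217). The cap is at (332,205), the dropper at (331,245), the eyepiece at (334,146) and the objective at (385,145). Next I'll enlarge the brass ring.

Run:
```python
from h import *
a=cv2.imread("pics/top0.png")[165:235,345:415]; b=cv2.imread("pics/side0.png")[200:270,335:405]
cv2.imwrite("pics/crop0.png",np.hstack([cv2.resize(x,(400,400),interpolation=cv2.INTER_CUBIC) for x in (a,b)]))
for n,u,v,z in [("top",378,199,.074),("side",373,227,.074),("top",439,203,.074),("top",384,265,.074),("top",262,217,.074),("top",332,205,.013),("top",331,245,.075),("top",334,146,.052),("top",385,145,.042),("top",435,236,.01),("top",435,288,.01)]: print(n,u,v,world(n,u,v,z).round(4))
```

```text
top 378 199 [ 0.5773 -0.1226  0.074 ]
side 373 227 [ 0.5734 -0.1326  0.074 ]
top 439 203 [ 0.5654 -0.2916  0.074 ]
top 384 265 [ 0.3967 -0.1362  0.074 ]
top 262 217 [0.5292 0.1973 0.074 ]
top 332 205 [0.5637 0.0021 0.013 ]
top 331 245 [0.4519 0.0082 0.075 ]
top 334 146 [ 0.7301 -0.0033  0.052 ]
top 385 145 [ 0.7344 -0.1506  0.042 ]
top 435 236 [ 0.4719 -0.2979  0.01  ]
top 435 288 [ 0.3224 -0.294   0.01  ]
```

View pics/crop0.png

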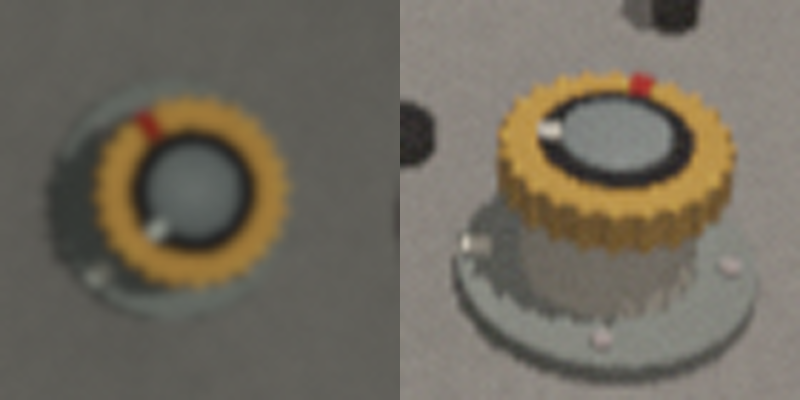

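```bash
cat >> h.py <<'E'
def quat(psi): return np.array([0,np.cos(psi/2),np.sin(psi/2),0])
A=np.deg2rad
E
python3 - <<'E'
from h import *
ct=world("top",378.5,198.0,.074); cs=world("side",372.6,225.1,.074); print(ct,cs)
f=lambda u,v,c,o:( (u+.5)/5.714-.5+o[0],(v+.5)/5.714-.5+o[1])
for nm,u,v,z in [("mark",150,125,.074),("idx",158,230,.076)]:
    p=world("top",*f(u,v,0,(345,165)),z)-ct; print(nm,np.hypot(*p[:2]),np.degrees(np.arctan2(p[1],p[0])))
for nm,u,v,z in [("mark",241,86,.074),("idx",150,130,.076)]:
    p=world("side",*f(u,v,0,(335,200)),z)-cs; print(nm,np.hypot(*p[:2]),np.degrees(np.arctan2(p[1],p[0])))
C=(ct+cs)[:2]/2
for ph in (0,90,180,270):
  P=np.r_[C+.064*np.array([np.cos(A(ph)),np.sin(A(ph))]),.125]
  row=[]
  for psi in range(-180,180,45):
    q=kin.inverse_kinematics(P,quat(A(psi))); row.append(None if q is None else (psi,*np.round(np.array(q)[[0,6]],2)))
  print(ph,row)
E
```

```text
[ 0.58001255 -0.12406632  0.074     ] [ 0.57731985 -0.12700589  0.074     ]
mark 0.03820610085784392 32.85632807799644
idx 0.026037897451288976 136.53558424922667
mark 0.04186856571423123 34.33629674447867
idx 0.027105628666169973 127.15167339075316
0 [(-180, np.float64(0.52), np.float64(1.26)), (-135, np.float64(0.84), np.float64(1.74)), (-90, np.float64(-0.09), np.float64(-2.85)), (-45, np.float64(0.03), np.float64(-2.19)), (0, np.float64(0.17), np.float64(-1.54)), (45, np.float64(0.29), np.float64(-0.88)), (90, np.float64(0.4), np.float64(-0.19)), (135, np.float64(0.5), np.float64(0.5))]
90 [(-180, np.float64(0.47), np.float64(1.14)), (-135, np.float64(0.81), np.float64(1.59)), (-90, np.float64(-0.79), np.float64(-2.15)), (-45, np.float64(-0.02), np.float64(-2.34)), (0, np.float64(0.11), np.float64(-1.67)), (45, np.float64(0.25), np.float64(-1.02)), (90, np.float64(0.36), np.float64(-0.33)), (135, np.float64(0.45), np.float64(0.37))]
180 [(-180, np.float64(0.59), np.float64(1.27)), (-135, np.float64(0.99), np.float64(1.68)), (-90, np.float64(-0.06), np.float64(-2.85)), (-45, np.float64(0.08), np.float64(-2.19)), (0, np.float64(0.23), np.float64(-1.55)), (45, np.float64(0.35), np.float64(-0.87)), (90, np.float64(0.45), np.float64(-0.18)), (135, np.float64(0.56), np.float64(0.52))]
270 [(-180, np.float64(0.64), np.float64(1.39)), (-135, np.float64(1.0), np.float64(1.82)), (-90, np.float64(0.0), np.float64(-2.71)), (-45, np.float64(0.13), np.float64(-2.06)), (0, np.float64(0.27), np.float64(-1.41)), (45, np.float64(0.38), np.float64(-0.73)), (90, np.float64(0.49), np.float64(-0.05)), (135, np.float64(0.58), np.float64(0.65))]
```

```bash
cat >> h.py <<'E'
C=np.array([0.5787,-0.1255]); Z=0.125
def pose(phi,R,z=Z):
    return np.r_[C+R*np.array([np.cos(phi),np.sin(phi)]),z]
def yaw(phi): return quat(phi+A(127.2))       # phi in about [-205,40] deg
def orbit(phi,R,F0,n,step=A(10),target=6.,v=.05):
    for i in range(n):
        phi+=step
        env.movel(pose(phi,R),velocity=v,rot=yaw(phi))
        f=(env.get_state()["force"]-F0)[:2]; er=np.array([np.cos(phi),np.sin(phi)]); et=np.array([-er[1],er[0]])
        print(round(np.degrees(phi)),round(R*1e3,2),"Fr %.1f Ft %.1f"%(f@er,f@et))
        R-=np.clip(.7e-4*(target-f@er),-8e-4,6e-4)
    return phi,R
def approach(phi,stop=5.):
    env.movel(pose(phi,.085),velocity=.12); F0=np.array(env.get_state()["force"])
    hit=env.movel(pose(phi,.058),velocity=.02,stop_force=stop); s=env.get_state()
    R=np.hypot(*(np.array(s["tcp_pos"])[:2]-C)); print("hit",hit,"R",R,"F",np.array(s["force"])-F0,"t",s["time"])
    return R,F0
E
python3 - <<'E'
from h import *
env.grip(0.0)
z=.304
env.movel([.28,-.40,z],velocity=.3); env.movel([.37,-.25,z],velocity=.3)
phi=A(-200)
env.reach(pose(phi,.085,.2),yaw(phi)); s=env.get_state(); print(s["time"],s["qpos"],s["opening"])
R,F0=approach(phi)
phi,R=orbit(phi,R-.0002,F0,4)
print(env.get_state()["time"]); np.save("st.npy",np.r_[phi,R,F0])
p,_=camera("side"); q,_=camera("top")
cv2.imwrite("pics/s1.png",np.hstack([cv2.resize(x,(400,400),interpolation=cv2.INTER_CUBIC) for x in (q[165:235,345:415],p[190:270,330:410])]))
E
```

```text
4.3 [ 0.18622385  0.34336023 -0.13981444  2.03869597  0.06833328  0.7637082
 -2.837104  ] 0.00018871033347484453
hit True R 0.061137372150717274 F [ 0.17377402 -0.92234331 -1.47753769] t 6.2417
-190 60.94 Fr 0.6 Ft -0.1
-180 60.56 Fr 1.2 Ft 0.1
-170 60.22 Fr 0.5 Ft -0.2
-160 59.84 Fr 0.2 Ft 0.5
7.675
```

View pics/s1.png

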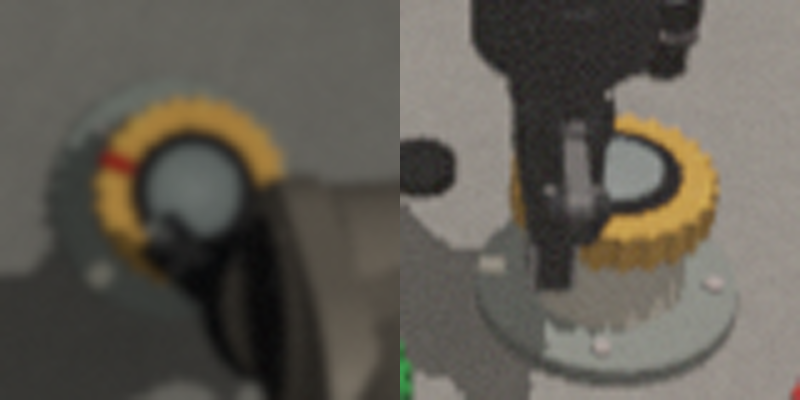

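The ring is turning: the mark has moved from about 34° to 68°, and in the crop it now sits at (118,161). I'll continue the stroke.

Run:
```python
from h import *
s=np.load("st.npy"); phi,R,F0=s[0],s[1],s[2:]
phi,R=orbit(phi,R,F0,19,target=3.)
print(env.get_state()["time"],env.get_state()["qpos"][6]); np.save("st.npy",np.r_[phi,R,F0])
env.movel(pose(phi,.085),velocity=.12); env.movel(pose(phi,.085,.2),velocity=.25)
env.reach(pose(A(-200),.085,.2),yaw(A(-200)))
q,_=camera("top");p,_=camera("side");print(env.get_state()["time"])
cv2.imwrite("pics/s2.png",np.hstack([cv2.resize(x,(400,400),interpolation=cv2.INTER_CUBIC) for x in (q[165:235,345:415],p[200:270,335:405])]))
```

```text
-150 59.43 Fr 0.8 Ft -0.5
-140 59.28 Fr 0.5 Ft 0.3
-130 59.1 Fr 0.2 Ft -1.3
-120 58.91 Fr 0.2 Ft 0.3
-110 58.71 Fr -0.2 Ft -0.0
-100 58.49 Fr -0.0 Ft -1.0
-90 58.28 Fr 0.2 Ft -0.4
-80 58.08 Fr -0.0 Ft 0.1
-70 57.87 Fr -0.4 Ft -0.4
-60 57.63 Fr 0.6 Ft 0.6
-50 57.46 Fr 1.6 Ft -0.2
-40 57.36 Fr 2.8 Ft 0.7
-30 57.35 Fr 2.5 Ft 1.3
-20 57.32 Fr 4.4 Ft 1.3
-10 57.41 Fr 5.0 Ft -0.7
0 57.55 Fr 4.0 Ft 1.7
10 57.62 Fr 4.5 Ft 1.2
20 57.73 Fr 4.8 Ft 0.2
30 57.86 Fr 4.0 Ft 0.4
14.475 0.5836080077309704
17.3417
```

View pics/s2.png

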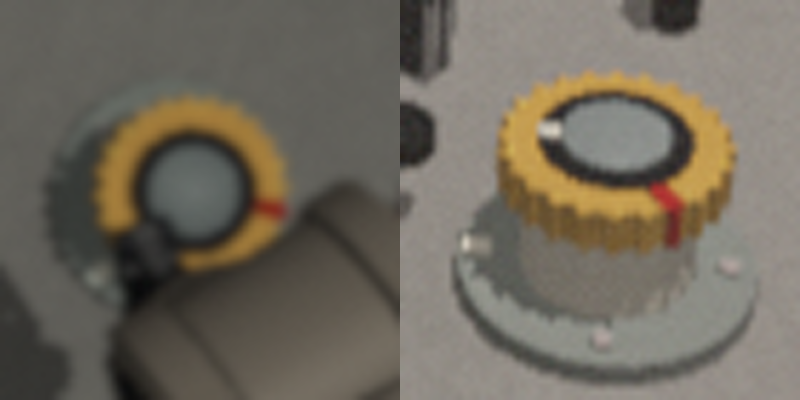

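Mark is now at crop (270,210), about 256° world, a turn of 222°. So the joint is at about 8.4 rad, with about 238° left to go.

```bash
sed -i 's/^C=.*/C=np.array([0.5775,-0.1262]); Z=0.125/' h.py
python3 - <<'E'
from h import *
phi=A(-200)
R,F0=approach(phi)
phi,R=orbit(phi,min(R,.0605),F0,22,target=3.)
print(env.get_state()["time"],env.get_state()["qpos"][6]); np.save("st.npy",np.r_[phi,R,F0])
q,_=camera("top");p,_=camera("side")
cv2.imwrite("pics/s3.png",np.hstack([cv2.resize(x,(400,400),interpolation=cv2.INTER_CUBIC) for x in (q[165:235,345:415],p[200:270,335:405])]))
E
```

```text
hit True R 0.05967648684198413 F [ 0.08880337 -0.34787976 -0.61187256] t 19.4083
-190 59.68 Fr -0.3 Ft 0.2Traceback (most recent call last):
  File "<stdin>", line 4, in <module>
  File "h.py", line 19, in orbit
    env.movel(pose(phi,R),velocity=v,rot=yaw(phi))
    ~~~~~~~~~^^^^^^^^^^^^^^^^^^^^^^^^^^^^^^^^^^^^^
cell.PlanningError: the arm cannot follow that straight line within its joint ranges
```

Run:
```python
from h import *
print(np.round(env.get_state()["qpos"],2))
phi=A(-190)
env.movel(pose(phi,.085),velocity=.12); env.movel(pose(phi,.085,.2),velocity=.25)
print(np.round(env.get_state()["qpos"],2))
env.goto_joints([0.18622385,0.34336023,-0.13981444,2.03869597,0.06833328,0.7637082,-2.837104])
phi=A(-200)
env.movel(pose(phi,.085,.19),velocity=.2,rot=yaw(phi))
R,F0=approach(phi)
phi,R=orbit(phi,min(R,.0600),F0,22,target=3.)
print(env.get_state()["time"],env.get_state()["qpos"][6]); np.save("st.npy",np.r_[phi,R,F0])
q,_=camera("top");p,_=camera("side")
cv2.imwrite("pics/s3.png",np.hstack([cv2.resize(x,(400,400),interpolation=cv2.INTER_CUBIC) for x in (q[165:235,345:415],p[200:270,335:405])]))
```

```text
[ 0.95  0.82 -1.16  1.98  0.92  1.    2.94]
[ 1.1   0.79 -1.39  1.99  0.87  1.16  2.95]
hit True R 0.06222816365572414 F [-0.55346807  0.18027897  0.82213535] t 27.3583
-190 60.0 Fr 5.5 Ft 2.1
-180 60.17 Fr 4.4 Ft 2.0
-170 60.28 Fr 4.6 Ft -0.2
-160 60.39 Fr 4.1 Ft 0.5
-150 60.46 Fr 3.7 Ft 0.8
-140 60.51 Fr 2.8 Ft 1.4
-130 60.49 Fr 1.0 Ft -1.3
-120 60.36 Fr -0.1 Ft -1.9
-110 60.14 Fr -0.8 Ft -2.3
-100 59.87 Fr -0.3 Ft -0.4
-90 59.64 Fr 0.6 Ft -1.0
-80 59.48 Fr -0.4 Ft -0.5
-70 59.24 Fr -0.2 Ft -1.7
-60 59.01 Fr -0.6 Ft -0.8
-50 58.76 Fr 0.1 Ft -0.9
-40 58.56 Fr 2.2 Ft -1.3
-30 58.5 Fr 2.0 Ft -0.5
-20 58.43 Fr 2.5 Ft 0.6
-10 58.4 Fr 3.9 Ft -0.4
0 58.46 Fr 4.8 Ft 0.1
10 58.59 Fr 4.7 Ft 1.1
20 58.71 Fr 4.6 Ft 0.7
35.2083 0.44562494795929913
```

View pics/s3.png

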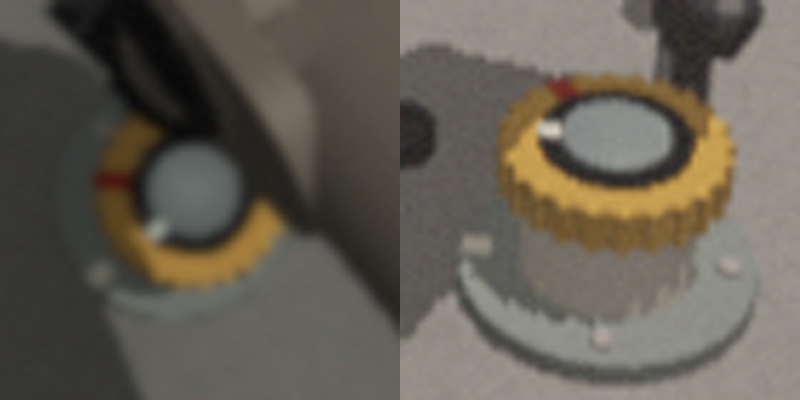

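Run:
```python
from h import *
g=lambda u,o:(u+.5)/5.714-.5+o
for cx in (np.array([.5800,-.1241]),np.array([.5773,-.1270])):
  for nm,n,u,v,z,o in [("idx","top",158,230,.076,(345,165)),("bar","top",97,276,.012,(345,165)),("mark","top",115,180,.074,(345,165)),("idx","side",150,130,.076,(335,200)),("bar","side",76,244,.012,(335,200)),("mark","side",163,88,.074,(335,200))]:
    p=world(n,g(u,o[0]),g(v,o[1]),z)[:2]; d=p-cx; print(nm,n,p.round(4),np.hypot(*d).round(4),np.degrees(np.arctan2(d[1],d[0])).round(1))
```

```text
idx top [ 0.5611 -0.1062] 0.0261 136.5
bar top [ 0.5403 -0.0841] 0.0564 134.8
mark top [ 0.5855 -0.086 ] 0.0385 81.8
idx side [ 0.561  -0.1054] 0.0267 135.5
bar side [ 0.542  -0.0848] 0.0547 134.0
mark side [ 0.5854 -0.0853] 0.0391 82.1
idx top [ 0.5611 -0.1062] 0.0264 127.8
bar top [ 0.5403 -0.0841] 0.0567 130.8
mark top [ 0.5855 -0.086 ] 0.0418 78.7
idx side [ 0.561  -0.1054] 0.0271 127.1
bar side [ 0.542  -0.0848] 0.055 129.9
mark side [ 0.5854 -0.0853] 0.0424 79.0
```

The mark is at about 81° and the index at about 133°, so about 51° remain. I'll push five more 10° steps and look.

Run:
```python
from h import *
s=np.load("st.npy"); phi,R,F0=s[0],s[1],s[2:]
phi,R=orbit(phi,R,F0,5,target=4.)
np.save("st.npy",np.r_[phi,R,F0]); print(env.get_state()["time"])
q,_=camera("top");p,_=camera("side")
cv2.imwrite("pics/s4.png",np.hstack([cv2.resize(x,(400,400),interpolation=cv2.INTER_CUBIC) for x in (q[165:235,345:415],p[200:270,335:405])]))
```

```text
30 58.82 Fr 5.6 Ft 1.1
40 58.93 Fr 5.7 Ft 0.7
50 59.05 Fr 3.6 Ft 1.8
60 59.03 Fr 5.4 Ft 0.9
70 59.12 Fr 5.6 Ft 2.4
37.1
```

View pics/s4.png

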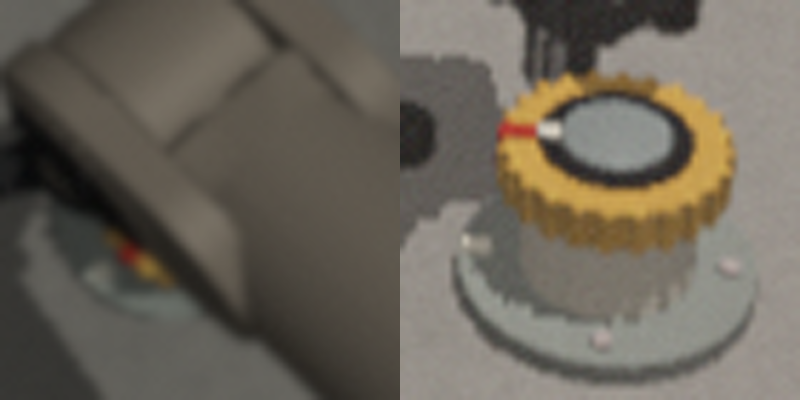

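In the side crop the red mark at (118,131) is in line with the index at (150,130). I'll retreat radially, verify with numbers and a picture.

Run:
```python
from h import *
s=np.load("st.npy"); phi=s[0]
env.movel(pose(phi,.09),velocity=.06); env.movel(pose(phi,.09,.25),velocity=.25)
env.movel([.70,.1,.3],velocity=.25)
env.dwell(.3); q,_=camera("top");p,_=camera("side"); print(env.get_state()["time"])
cv2.imwrite("pics/s5.png",np.hstack([cv2.resize(x,(400,400),interpolation=cv2.INTER_CUBIC) for x in (q[165:235,345:415],p[200:270,335:405])]))
cx=np.array([.5787,-.1255])
for n,im,t0 in (("top",q,(345,165)),("side",p,(335,200))):
    c=im[t0[1]:t0[1]+70,t0[0]:t0[0]+70].astype(int); m=(c[...,2]>90)&(c[...,1]<.45*c[...,2])&(c[...,0]<.45*c[...,2])
    v,u=np.nonzero(m)
    if len(u): 
        w=world(n,u.mean()+t0[0],v.mean()+t0[1],.074)[:2]-cx; print(n,len(u),np.hypot(*w),np.degrees(np.arctan2(w[1],w[0])))
```

```text
39.7667
side 8 0.039229850020352716 131.61872259538353
```

View pics/s5.png

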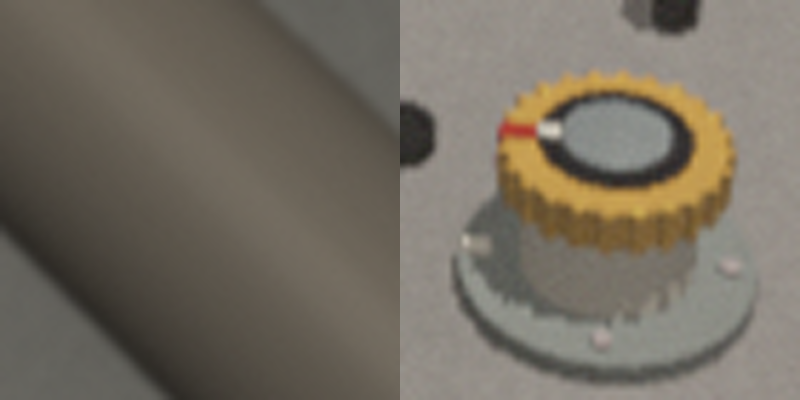

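The retreat left the mark in line with the index: 131.6° against about 133°, well within the 17° allowed. The robot is clear of everything.

```bash
python3 -c "
from h import *
print(job.job_done())"
```

```text
the job is handed in; nothing more can be done
None
```

I handed the job in at about 40 s; no verdict came back. By my camera readings, the red mark is at the white index on its second arrival (about 131.6° against 133°), and the robot is clear of everything. I did not re-measure the black ring or the bystanders at the end.

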